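Dock the pot presser against its stop

ROBOT

A 6-joint arm with a two-finger parallel gripper is mounted at the origin on the work surface; the furniture and walls round the work are solid. World frame = base frame: x ahead of the robot, y to its left, z up, the work surface at z = 0. Lengths are in m, angles in degrees, forces in N, time in s.
With the tool pointing down it reaches from about 0.375 to 0.9 m from the base axis. Payload 3.1 kg.
Tool frame: the origin (TCP) lies at the centre of the arm's flange, where the gripper is bolted on; the fingertips stand 182 mm ahead of it and the grasp point (between the pads) lies 164 mm ahead of it; x points along the fingers, z is the direction in which the jaws open and shut, and the axes are right-handed (so a half turn about x gives the same grasp; the last joint's range is limited). The gripper opens to 87 mm and grips with 3 to 60 N. Pads are 19 mm wide; open, the fingers measure 117 mm over their backs; the gripper's body (75 mm by 190 mm) begins 51 mm behind the grasp point.
Start: joints at [-76.92, 30.224, 82.088, -0, 67.689, -10.227], TCP at [0.247, -0.574, 0.405] pointing down, gripper open.
Joint ranges: [-176.69, 176.69], [-43.24, 126.21], [12.49, 139.97], [-82, 262], [0, 151.66], [-163.58, 163.58]. Speed limits (degrees/s): [159.86, 159.86, 180, 180, 180, 180].

INTERFACE

Orientations are given as a 3x3 rotation matrix whose columns are the frame's x, y, z axes.
In Python, from rig import bot gives the robot as it stands.
- The arm moves only by the shell command python3 -m crank 'ROWS' [OPENING]. ROWS is JSON, a list of rows, each an object with "offset": the shift along the tool's x, y, z in m, a list of three; "spin": the turn about the tool's x in rad. A call has 1 to 12 rows; each row shifts and turns the commanded pose from where the row before left it, along the tool's axes as they then stand; what a row does not reach is not made up. A row lasts 1/10 s, in which the tool goes at most 50 mm and 8.59 degrees, less where a joint would pass 70% of its speed; a pose out of reach is approached as far as the arm can. A call is refused whole if a number of a shift passes 0.05 or a number of a turn 0.15, either way. A call with a gripper value outside its range is refused whole. OPENING is the finger opening in m, from 0 to 0.087, set as the call begins (- or left out, the last holds). The fingers move at their own pace and stop on an object; the grip force is fixed at half the most. Time passes only in rows, so rows that do not move let the fingers close. It gives the time, the measured TCP pose, the force and the opening at its end, in the units of the state.
- bot.read_state(): the state, without advancing time (a new reading comes with each control period).
- bot.capture(name): name is "scene" or "top" or "wrist"; returns a dict with "pixels" (480x640x3 uint8, blue, green, red), "depth" (480x640 float32, m along the optical axis (not along the pixel's ray), 0 where there is no reading), "K" (3x3 intrinsics, pixels), "world_to_cam" (4x4, takes a point from world to camera coordinates). Camera axes: x right, y up, looking along -z (the intrinsics and any distortion apply to the point x, -y, -z); pixel columns grow to the right and rows downward; lengths in m; the calibration is good to about 2 mm. A picture is of the moment at which its call begins.
- bot.hand_in(): hands the job in, once; it reports no verdict.
Trained networks look in a picture, given as the dict that the camera call returned (one of the last four; its "shot" number tells which), for a name from the list of things; names that differ only in an ending like _2 or _b are one class to them, and where a whole thing is asked for, a point or a joint stands for the part that bears it (a point fixed in the world has none). Each returns a list of dicts, best first, with "p" (0 to 1); they miss things now and then, are a little off and sometimes report something else, mostly with a low value. They report only what shows in the picture. A call takes as long as a camera call. They do not tell look-alikes from the thing itself.
- bot.regions_of(label, picture): "region" (480x640 bool, what is visible of it) and "extent" ([centre column, centre row, width, height] in pixels, round what is visible of it).
The state is a dict: "time_s": time; "joint_positions": joint angles; "qvel": joint speeds; "tau": joint torques, N m; "position": TCP position; "tcp_rot": TCP orientation; "force": force on the tool from outside, world axes, zero at the start; "moment": the same for the moment, N m; "opening": opening from 0.0 (shut) to 1.0 (fully open).
Only numpy, scipy, OpenCV 4.12 (cv2) and the standard library are available. Lean on these libraries where they do the work, as an engineer would, in place of code of your own. Each camera call takes 0.05 s, during which the arm holds its last target.

TASK

Put the small square wooden pot presser away in its plywood dock: set it on the dock's base in the wide mouth of the two converging guides, with its sides square to the guides, and push it in flat so that the guides centre it, until it bears on the rubber-faced stop. Bed it there with a steady push of about 10 newtons for a second, never pressing it on the stop or a guide with more than 25 because they are only glued, and leave it lying flat against the stop. Do not shift the other things on the bench.

Things in the scene. Friction and masses are not known exactly. Their poses are not given: they have to be found in the camera images.
- presser: small wooden pot presser, 0.2 to 0.42 kg: square foot 88 x 88 x 20 mm; upright on its middle a grip bar with rounded edges, 26 mm wide (x -13 to 13), 64 mm long (y -32 to 32), z = 20 to 59. Origin: middle of the foot's underside; z up. Centre of mass on the z axis at about z = 20 mm. Starts flat on the bench, its x axis roughly along the dock's x. Not the large tamper.
- dock: plywood dock fixed on the bench. Base board 5 mm thick, x = -135 to 120 mm, y = +-95. Origin: on the bench under the middle of the entry of the straight throat; x points inwards (push direction), z up. Two slippery waxed guides 14 mm thick stand on the base, tops 23 mm above the bench; straight throat x = 0 to 104 mm with inner faces at y = +-46.25 mm.
- dock_mouth (a point): point on the top of the dock's base in the middle of the wide mouth, at dock x = -83 mm; axes as the dock. From here to the throat's entry (dock x = 0) the guides converge at 22 degrees a side, from about 160 mm to 92.5 mm apart.
- dock_back (a point): point on the base at the front of the back board that joins the guides, dock x = 104 mm. Before it stands a fixed stop; its rubber face (56 mm wide, 7 to 21 mm above the bench, square to x, centred) is at dock x = 54 to 84: set by hand, not measured, to be felt for. The docked presser's origin ends at dock x = 10 to 40 mm. The stop yields well under 1 mm at 10 N.
- tamper: bystander: large wooden tamping board lying on the bench, plate 110 x 240 x 19 mm with a grip block on top, 67 mm high in all; origin at the middle of its underside
- pot_stack: bystander: upright stack of terracotta-coloured plastic pots, 70 mm across and 161 mm high; origin at the centre of its underside
- rose: bystander: brass watering-can rose standing on its face, 70 mm across and 59 mm high; origin at the centre of its underside
- dibber: bystander: wooden dibber lying on the bench, 200 mm long (y) and 26 mm thick; origin near the underside of its middle
- tape: bystander: roll of tape lying flat, 98 mm across and 25 mm high; origin at the centre of its underside
Not all that is in view belongs to the job. What is shaped like the presser but green is not meant.

How it is judged (in metres and radians):
On the way:
1. the presser, flat and square in the throat, is pressed on the rubber-faced stop with more than 5 N for 0.4 s (contact force between presser and stop_c0 above 5 N and x of presser in the frame of dock above 0.004 m and (angle between the x axis of presser and the x axis of dock, either way round below 0.06 rad or angle between the y axis of presser and the x axis of dock, either way round below 0.06 rad) and angle between presser's own z axis and vertical below 0.06 rad), for 0.4 s.
At the end, for the whole second after the job is handed in: the presser lies flat and still on the dock's base in the throat, its leading side within 2.5 mm of the face of the stop, its origin within 5 mm of the dock's centre line and its sides within 0.06 rad of the dock's axes, after having been pressed on the stop with 5 to 25 N for at least 0.4 s (horizontal distance between presser and stop_c0 below 0.0485 m and y of presser in the frame of dock between -0.005 and 0.005 m and (angle between the x axis of presser and the x axis of dock, either way round below 0.06 rad or angle between the y axis of presser and the x axis of dock, either way round below 0.06 rad) and angle between presser's own z axis and vertical below 0.03 rad and height (world z) of presser below 0.008 m and linear speed of presser below 0.01 m/s); the robot touches nothing.
It fails at once if the presser is pressed on the stop or against a guide of the dock with more than 25 N (contact force between presser and stop_c0 above 25 N or contact force between presser and dock_c1 above 25 N or contact force between presser and dock_c2 above 25 N or contact force between presser and dock_c3 above 25 N or contact force between presser and dock_c4 above 25 N).
It fails at once if a bystander is shifted by more than 25 mm (distance of any of tamper, pot_stack, rose, dibber, tape from where it was at the start of the episode above 0.025 m).
It also fails if it takes over 70 s, if anything falls off the work surface, if the arm or the gripper's body presses on something with over 40 N, if the wrist force passes 120 N, or if a joint passes its speed limit or range.

## Working session

There is one attempt and no reset: what is moved stays moved. The work goes in short steps, Python scripts to look and compute and a shell command to move; the robot and the scene stay as the last step left them, time stands still between calls to the robot, and variables do not carry over. Pictures are saved under pics/ and viewed, and the job is handed in when it is done.

```bash
mkdir -p pics; ls
python3 - <<'E'
from rig import bot
import cv2, numpy as np
s=bot.read_state()
for k,v in s.items(): print(k,np.round(v,4).tolist())
for n in ["scene","top","wrist"]:
    c=bot.capture(n); cv2.imwrite(f"pics/{n}0.png",c["pixels"]); np.savez(f"{n}0.npz",**{k:c[k] for k in ["pixels","depth","K","world_to_cam"]})
    print(n,c.keys(),c["K"].round(1).tolist(),c["world_to_cam"].round(3).tolist())
    for l in ["presser","dock"]:
        for r in bot.regions_of(l,c): print(l,r["p"],r["extent"])
E
```

```text
pics
time_s 0.0
joint_positions [-76.9194, 30.2802, 82.1547, 0.0007, 67.6879, -10.228]
qvel [0.0055, 0.0458, -0.0046, 0.0172, -0.0215, -0.0312]
tau [-0.0004, -44.0041, -17.6596, 0.0632, 0.0583, -0.0002]
position [0.2472, -0.5737, 0.4038]
tcp_rot [[-0.0005, 0.9184, 0.3957], [0.0021, 0.3957, -0.9184], [-1.0, 0.0004, -0.0021]]
force [-0.4271, -0.3354, -0.1862]
moment [-0.0072, -0.0061, 0.0194]
opening 1.0055
scene dict_keys(['pixels', 'depth', 'K', 'world_to_cam', 'shot']) [[613.6, 0.0, 311.4], [0.0, 613.6, 235.1], [0.0, 0.0, 1.0]] [[0.661, -0.75, 0.019, -0.542], [0.546, 0.498, 0.674, -0.172], [-0.515, -0.435, 0.739, -1.183], [0.0, 0.0, 0.0, 1.0]]
presser 0.87 [269.8, 321.6, 55.0, 53.3]
presser 0.73 [208.5, 283.7, 54.4, 45.2]
dock 0.66 [371.6, 317.0, 137.8, 88.7]
top dict_keys(['pixels', 'depth', 'K', 'world_to_cam', 'shot']) [[488.9, 0.0, 320.9], [0.0, 488.9, 235.4], [0.0, 0.0, 1.0]] [[0.01, -1.0, -0.017, -0.258], [0.991, 0.008, 0.132, -0.504], [-0.132, -0.018, 0.991, -1.096], [0.0, 0.0, 0.0, 1.0]]
presser 0.78 [287.5, 321.7, 49.8, 26.2]
presser 0.77 [358.4, 324.3, 47.8, 50.2]
dock 0.83 [411.8, 259.5, 132.8, 126.0]
wrist dict_keys(['pixels', 'depth', 'K', 'world_to_cam', 'shot']) [[344.1, 0.0, 321.4], [0.0, 344.1, 235.8], [0.0, 0.0, 1.0]] [[0.396, -0.918, -0.0, -0.625], [0.889, 0.384, -0.248, 0.031], [0.228, 0.098, 0.969, -0.39], [0.0, 0.0, 0.0, 1.0]]
presser 0.78 [128.2, 66.5, 133.3, 132.9]
presser 0.68 [14.3, 33.6, 26.6, 58.3]
dock 0.59 [320.4, 55.2, 276.9, 108.7]
```

View pics/scene0.png

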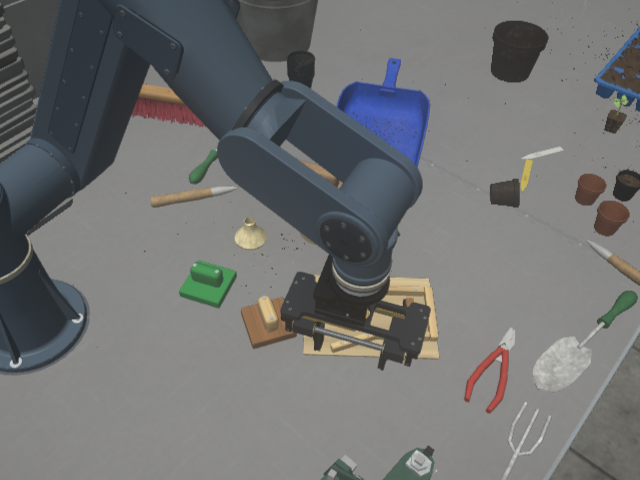

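View pics/top0.png

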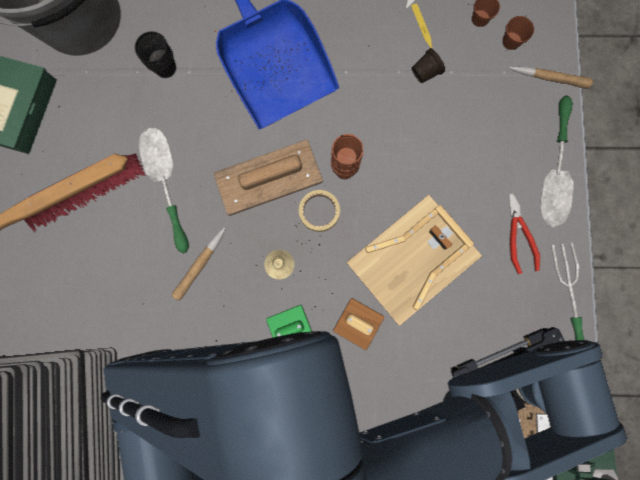

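View pics/wrist0.png

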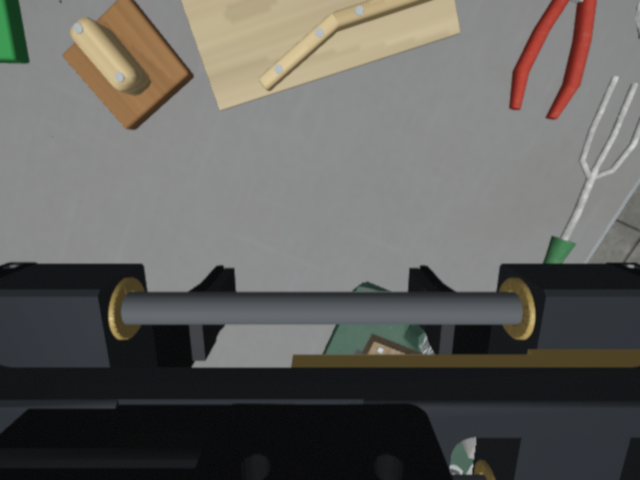

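The top view shows the presser, brown with a tan grip, at about (358,324), the green decoy at (290,320), and the dock at (412,260). The dock's stop is at (441,237) and its mouth faces lower left. Next I'll measure the poses.

```bash
cat > h.py <<'E'
import numpy as np, cv2
def cloud(c):
    K=c["K"];d=c["depth"];T=np.linalg.inv(c["world_to_cam"])
    v,u=np.mgrid[:480,:640]
    p=np.stack([(u-K[0,2])/K[0,0]*d,-(v-K[1,2])/K[1,1]*d,-d,np.ones_like(d)],-1)
    return (p@T.T)[...,:3]
def plane(c,uv,z):
    K=c["K"];T=np.linalg.inv(c["world_to_cam"]);uv=np.atleast_2d(uv).astype(float)
    r=np.stack([(uv[:,0]-K[0,2])/K[0,0],-(uv[:,1]-K[1,2])/K[1,1],-np.ones(len(uv))],-1)@T[:3,:3].T
    o=T[:3,3]; return o+r*((z-o[2])/r[:,2])[:,None]
def proj(c,P):
    P=np.atleast_2d(P);q=P@c["world_to_cam"][:3,:3].T+c["world_to_cam"][:3,3]
    K=c["K"];return np.stack([K[0,2]+K[0,0]*q[:,0]/-q[:,2],K[1,2]-K[1,1]*q[:,1]/-q[:,2]],-1)
def rectfit(P):
    r=cv2.minAreaRect((P[:,:2]*1000).astype(np.float32)); return r
E
python3 - <<'E'
from h import *
from rig import bot
for n in ["top","wrist"]:
    c=bot.capture(n); W=cloud(c)
    cv2.imwrite(f"pics/{n}1z.png",np.clip(W[...,2]*1000*3+30,0,255).astype(np.uint8))
    for l in ["presser","dock","tamper","pot_stack","rose","tape","dibber"]:
        for r in bot.regions_of(l,c):
            m=r["region"]; z=W[...,2][m]; px=c["pixels"][m].mean(0).round()
            print(n,l,r["p"],m.sum(),px,"z pct",np.percentile(z,[5,25,50,75,95]).round(4), "med",np.median(W[m],0).round(3))
            if l in("presser","dock") :
                cs,_=cv2.findContours(m.astype(np.uint8),0,1); cc=max(cs,key=cv2.contourArea)[:,0]
                print("  rect on plane",rectfit(plane(c,cc,0.005 if l=="dock" else .02)))
                if l=="presser":
                    mm=m&(W[...,2]>.045)&(W[...,2]<.07); print("  grip",mm.sum(),rectfit(W[mm]) if mm.sum()>5 else 0)
E
```

```text
top presser 0.79 1516 [ 83. 122. 165.] z pct [0.0157 0.0181 0.02   0.0232 0.0591] med [ 0.307 -0.337  0.02 ]
  rect on plane ((306.1197509765625, -338.8290100097656), (88.30699920654297, 88.41146850585938), 60.894229888916016)
  grip 330 ((306.0428161621094, -339.5722961425781), (63.204551696777344, 25.894855499267578), 61.01582336425781)
top presser 0.7 898 [ 94. 161.  75.] z pct [0.0159 0.0185 0.0204 0.0537 0.0593] med [ 0.308 -0.182  0.02 ]
  rect on plane ((303.93011474609375, -179.2333221435547), (61.4511604309082, 88.81647491455078), 20.085660934448242)
  grip 261 ((296.97943115234375, -183.5061492919922), (24.476186752319336, 61.48611068725586), 8.658586502075195)
top dock 0.92 8693 [140. 183. 210.] z pct [0.001  0.0033 0.0049 0.0073 0.0234] med [ 0.453 -0.467  0.005]
  rect on plane ((457.22509765625, -471.76507568359375), (192.09207153320312, 261.0154113769531), 39.550445556640625)
top tamper 0.88 4692 [103. 128. 156.] z pct [0.0141 0.0172 0.0192 0.0232 0.0669] med [ 0.641 -0.126  0.019]
top pot_stack 0.57 1200 [ 56.  72. 112.] z pct [0.0581 0.1034 0.119  0.1456 0.16  ] med 
[... 666 characters left out ...]
10577392578)
  grip 2501 ((305.4202575683594, -341.86962890625), (63.0089111328125, 26.78832244873047), 60.9561767578125)
wrist presser 0.77 1505 [52. 92. 39.] z pct [0.0042 0.0097 0.0163 0.0197 0.0211] med [ 0.288 -0.23   0.016]
  rect on plane ((290.20965576171875, -237.2054443359375), (57.990936279296875, 25.464651107788086), 10.261075019836426)
  grip 0 0
wrist dock 0.91 19549 [139. 172. 185.] z pct [0.004  0.0049 0.0056 0.0064 0.0236] med [ 0.396 -0.486  0.006]
  rect on plane ((422.2029113769531, -499.5904541015625), (105.43508911132812, 255.74960327148438), 39.33847427368164)
wrist dibber 0.61 19460 [139. 172. 186.] z pct [0.004  0.0049 0.0056 0.0064 0.0236] med [ 0.396 -0.486  0.006]
```

Run:
```python
import cv2
a=cv2.imread("pics/top0.png")[180:360,320:500];cv2.imwrite("pics/topcrop.png",cv2.resize(a,(600,600)[:2] if 0 else (590,590),interpolation=cv2.INTER_CUBIC))
```

```text
(no output)
```

View pics/topcrop.png

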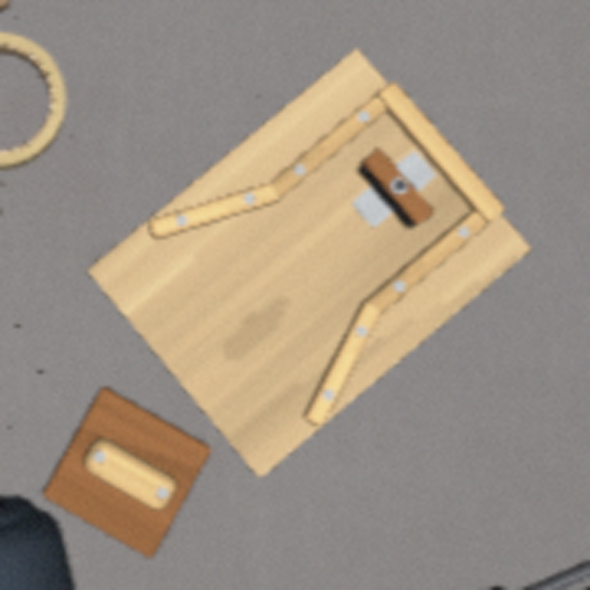

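The dock is in full view and its push axis is at about -50.5° yaw. The presser's x axis is at about -29°. I'll refine the dock pose by fitting the guide model.

```bash
cat > fitdock.py <<'E'
from h import *
from scipy.optimize import minimize
c=dict(np.load("top0.npz")); W=cloud(c)
v,u=np.mgrid[:480,:640]
roi=(u>340)&(u<490)&(v>185)&(v<330)
t=np.tan(np.radians(22)); n=np.array([np.sin(np.radians(22)),np.cos(np.radians(22))])
def sd(P,poly):
    return poly
def mask(p):
    x,y,a=p; X=np.array([np.cos(a),np.sin(a)]);Y=np.array([-X[1],X[0]])
    R=lambda q: np.c_[np.array(q)@np.stack([X,Y])/1000+[x,y],np.full(len(q),.023)]
    im=np.zeros((480*4,640*4),np.uint8)
    for s in(1,-1):
        for q in ([(0,s*46.25),(104,s*46.25),(104,s*60.25),(0,s*60.25)],
                  [(0,s*46.25),(-83,s*(46.25+83*t)),(-83+14*n[0],s*(46.25+83*t+14*n[1])),(14*n[0]-2,s*(46.25+14*n[1]))],
                  [(104,-60),(118,-60),(118,60),(104,60)]):
            uv=proj(c,R(q))*4+1.5
            cv2.fillPoly(im,[np.round(uv*16).astype(np.int32)],255,shift=4)
    return cv2.resize(im,(640,480),interpolation=cv2.INTER_AREA)/255.
top=np.clip((W[...,2]-.006)/.015,0,1)*roi
stop=None
def cost(p):
    m=mask(p); x,y,a=p
    dx=(W[...,0]-x)*np.cos(a)+(W[...,1]-y)*np.sin(a); dy=-(W[...,0]-x)*np.sin(a)+(W[...,1]-y)*np.cos(a)
    w=~((dx>.04)&(dx<.1)&(abs(dy)<.04))
    return (abs(m-top)*w*roi).sum()
best=None
for a in np.radians([-52,-50.5,-49]):
    r=minimize(cost,[.462,-.478,a],method="Nelder-Mead",options=dict(initial_simplex=[[.462,-.478,a],[.472,-.478,a],[.462,-.468,a],[.462,-.478,a+.04]],xatol=1e-5,fatol=.01))
    print(r.x.round(4),np.degrees(r.x[2]).round(2),r.fun.round(1))
    if best is None or r.fun<best.fun: best=r
x,y,a=best.x
dx=(W[...,0]-x)*np.cos(a)+(W[...,1]-y)*np.sin(a); dy=-(W[...,0]-x)*np.sin(a)+(W[...,1]-y)*np.cos(a)
m=roi&(dx>.03)&(dx<.1)&(abs(dy)<.04)&(W[...,2]>.014)
print("stop x",np.percentile(dx[m],[1,10,50,90,99]).round(4),"y",np.percentile(dy[m],[1,50,99]).round(4),"z",W[...,2][m].max())
mb=roi&(dx>-.2)&(dx<.15)&(abs(dy)<.15)
o=np.array([x,y]);X=np.array([np.cos(a),np.sin(a)]);Y=np.array([-X[1],X[0]])
vis=cv2.resize(c["pixels"][180:360,320:500],(590,590),interpolation=cv2.INTER_CUBIC);s=590/180
def draw(q,z,col):
    P=np.c_[np.array(q)/1000@np.stack([X,Y])+o,np.full(len(q),z)]
    cv2.polylines(vis,[np.round((proj(c,P)-[320,180]+.5)*s).astype(int)],True,col,1)
draw([(-135,-95),(120,-95),(120,95),(-135,95)],.005,(255,0,0))
for sg in(1,-1): draw([(-83,sg*(46.25+83*t)),(0,sg*46.25),(104,sg*46.25),(0,sg*46.25)],.023,(0,0,255))
cv2.imwrite("pics/fit.png",vis)
E
python3 fitdock.py
```

```text
[ 0.4607 -0.4748 -0.8749] -50.13 1216.3
[ 0.4608 -0.4752 -0.8723] -49.98 1213.6
[ 0.4608 -0.4751 -0.8774] -50.27 1212.0
stop x [0.0601 0.0617 0.0696 0.0781 0.0805] y [-0.0287  0.0007  0.0291] z 0.03175595260519759
```

View pics/fit.png

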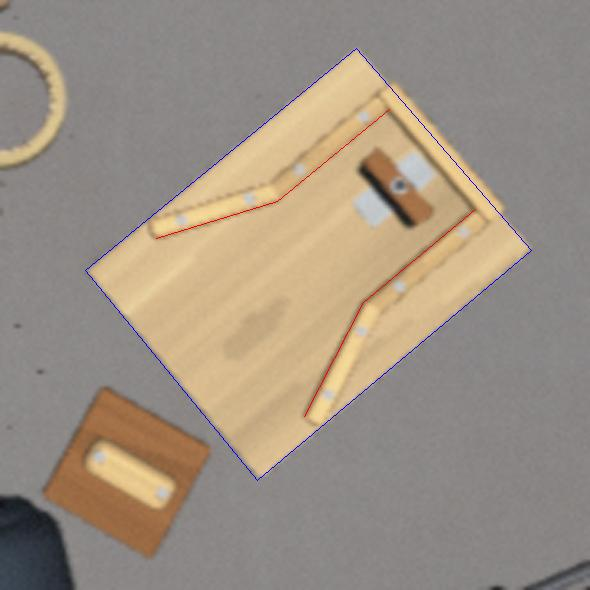

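```bash
sed -i 's/^roi=.*/x0,y0,a0=.4608,-.4751,-.8749\ndx=(W[...,0]-x0)*np.cos(a0)+(W[...,1]-y0)*np.sin(a0); dy=-(W[...,0]-x0)*np.sin(a0)+(W[...,1]-y0)*np.cos(a0)\nroi=(abs(dy)<.11)\&(dx>-.12)\&(dx<.101)\&(u>300)\&(u<500)\&(v<340)/; s/^top=.*/top=np.clip((W[...,2]-.010)\/.008,0,1)*roi/' fitdock.py; python3 fitdock.py
python3 - <<'E'
from fitdock import *
# colour edges: base board rect from region via colour-free z? use tan mask
E
```

```text
[ 0.4601 -0.4743 -0.8732] -50.03 82.6
[ 0.4601 -0.4743 -0.8739] -50.07 84.1
[ 0.4603 -0.4743 -0.8733] -50.03 83.1
stop x [0.0612 0.0628 0.0707 0.0793 0.0817] y [-0.029   0.0004  0.0289] z 0.03175595260519759
[ 0.4601 -0.4743 -0.8732] -50.03 82.6
[ 0.4601 -0.4743 -0.8739] -50.07 84.1
[ 0.4603 -0.4743 -0.8733] -50.03 83.1
stop x [0.0612 0.0628 0.0707 0.0793 0.0817] y [-0.029   0.0004  0.0289] z 0.03175595260519759
```

View pics/fit.png

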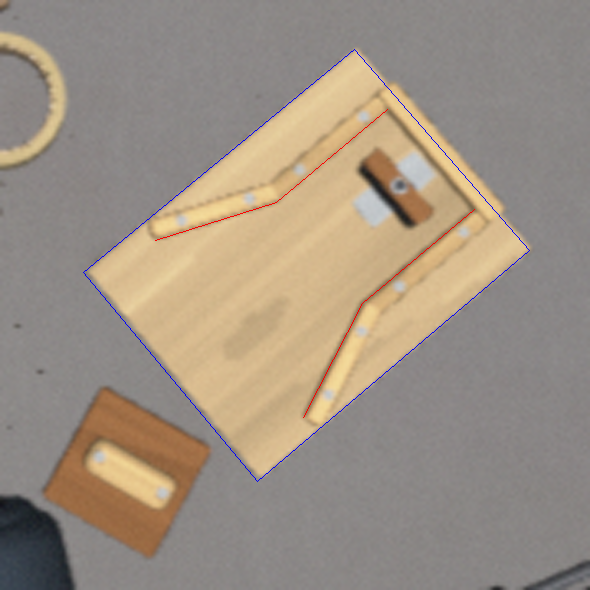

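```bash
python3 -m crank '[{"offset":[0.01,0.0184,-0.0239],"spin":0},{"offset":[0.015,0.0184,-0.0239],"spin":0},{"offset":[0.015,0.0184,-0.0239],"spin":0},{"offset":[0.01,0.0184,-0.0239],"spin":0},{"offset":[0.01,0.0184,-0.0239],"spin":0},{"offset":[0.01,0.0184,-0.0239],"spin":0},{"offset":[0,0.0184,-0.0239],"spin":0},{"offset":[0,0.0184,-0.0239],"spin":0},{"offset":[0,0,0],"spin":-0.12},{"offset":[0,0,0],"spin":-0.12},{"offset":[0,0,0],"spin":-0.14},{"offset":[0,0,0],"spin":-0.14}]' 0.087; python3 -m crank '[{"offset":[0,0,0],"spin":-0.138},{"offset":[0,0,0],"spin":0},{"offset":[0,0,0],"spin":0}]'
cat > st.py <<'E'
from rig import bot
import numpy as np
s=bot.read_state()
R=np.array(s["tcp_rot"]);p=np.array(s["position"]);g=p+.164*R[:,0]
o=np.array([.461,-.476]);a=np.radians(-50.1);X=np.array([np.cos(a),np.sin(a)]);Y=np.array([-X[1],X[0]])
f=np.array(s["force"])
print("t",round(s["time_s"],2),"tcp",p.round(4),"gp",g.round(4),"toolz yaw",np.degrees(np.arctan2(R[1,2],R[0,2])).round(2),"tilt x",R[:2,0].round(4))
print("gp in dock",np.round([(g[:2]-o)@X,(g[:2]-o)@Y],4),"F world",f.round(2),"F dock",np.round([f[:2]@X,f[:2]@Y],2),"M",np.round(s["moment"],2),"open",round(s["opening"],3))
E
python3 st.py
```

```text
time_s: 2.45
position: [0.307, -0.3402, 0.335]
tcp_rot: [[0.0, 0.595, 0.803], [-0.001, 0.803, -0.595], [-1.0, -0.0, 0.001]]
force: [0.5, 0.3, 0.6]
opening: 0.998
time_s: 2.75
position: [0.3069, -0.3402, 0.3349]
tcp_rot: [[0.0, 0.487, 0.873], [-0.0, 0.873, -0.487], [-1.0, -0.0, 0.0]]
force: [-0.2, -0.1, 0.6]
opening: 0.998
t 2.75 tcp [ 0.3069 -0.3402  0.3349] gp [ 0.3069 -0.3403  0.1709] toolz yaw -29.16 tilt x [ 0.0002 -0.0003]
gp in dock [-0.203  -0.0311] F world [-0.15 -0.12  0.63] F dock [-0.01 -0.2 ] M [-0.02 -0.06  0.01] open 0.998
```

Run:
```python
from h import *
from rig import bot
c=bot.capture("wrist"); W=cloud(c); cv2.imwrite("pics/wrist2.png",c["pixels"])
for r in bot.regions_of("presser",c):
    m=r["region"];print(r["p"],r["extent"],c["pixels"][m].mean(0))
    mm=m&(W[...,2]>.05)&(W[...,2]<.07); print("  grip",mm.sum(),rectfit(W[mm]) if mm.sum()>5 else 0, W[...,2][mm].max() if mm.sum() else 0)
```

```text
0.74 [209.5, 74.6, 150.2, 143.8] [ 89.5130117  144.95789474  70.40073099]
  grip 3639 ((292.15325927734375, -185.82675170898438), (26.019649505615234, 62.050880432128906), 22.414466857910156) 0.062161541018554034
0.6 [321.5, 225.3, 108.0, 101.2] [ 86.99653167 121.92073855 151.52065694]
  grip 2448 ((306.5926513671875, -339.3160705566406), (61.6971549987793, 25.789934158325195), 60.300010681152344) 0.062146986657760084
```

View pics/wrist2.png

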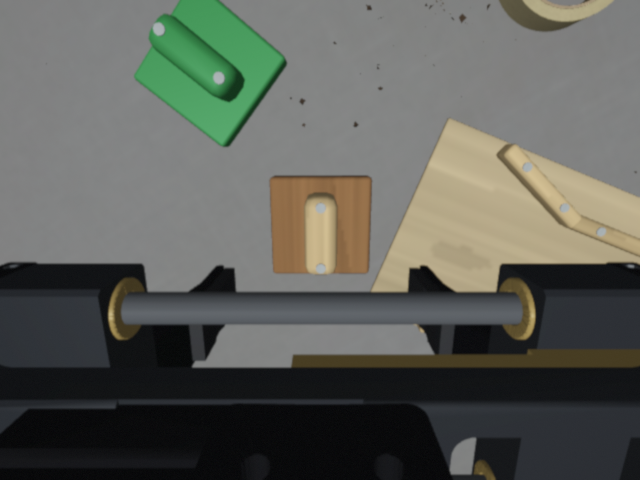

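```bash
python3 -m crank '[{"offset":[0.02,0,0],"spin":0},{"offset":[0.025,0,0],"spin":0},{"offset":[0.025,0,0],"spin":0},{"offset":[0.02,0,0],"spin":0},{"offset":[0.02,0,0],"spin":0},{"offset":[0.01,0,0],"spin":0},{"offset":[0.008,0,0],"spin":0},{"offset":[0,0,0],"spin":0},{"offset":[0,0,0],"spin":0}]'; python3 st.py; python3 -m crank '[{"offset":[0,0,0],"spin":0},{"offset":[0,0,0],"spin":0},{"offset":[0,0,0],"spin":0},{"offset":[0,0,0],"spin":0},{"offset":[0,0,0],"spin":0},{"offset":[0,0,0],"spin":0},{"offset":[0,0,0],"spin":0},{"offset":[0,0,0],"spin":0},{"offset":[0,0,0],"spin":0},{"offset":[0,0,0],"spin":0}]' 0.015; python3 st.py
```

```text
time_s: 3.75
position: [0.307, -0.3403, 0.2071]
tcp_rot: [[0.0, 0.485, 0.875], [-0.001, 0.875, -0.485], [-1.0, -0.0, 0.001]]
force: [-0.4, -0.9, -0.3]
opening: 1.002
t 3.75 tcp [ 0.307  -0.3403  0.2071] gp [ 0.307  -0.3404  0.0431] toolz yaw -29.01 tilt x [ 0.0004 -0.0006]
gp in dock [-0.2028 -0.0312] F world [-0.39 -0.94 -0.26] F dock [ 0.47 -0.9 ] M [ 0.04 -0.02 -0.04] open 1.002
time_s: 4.75
position: [0.3068, -0.34, 0.2067]
tcp_rot: [[-0.0, 0.485, 0.875], [0.0, 0.875, -0.485], [-1.0, 0.0, -0.0]]
force: [-0.4, 0.5, -0.7]
opening: 0.294
t 4.75 tcp [ 0.3068 -0.34    0.2067] gp [ 0.3067 -0.34    0.0427] toolz yaw -28.99 tilt x [-0.0003  0.0004]
gp in dock [-0.2033 -0.0311] F world [-0.44  0.46 -0.67] F dock [-0.63 -0.04] M [-0.02  0.1  -0.01] open 0.294
```

```bash
python3 -m crank '[{"offset":[-0.01,0,0],"spin":0},{"offset":[-0.015,0,0],"spin":0},{"offset":[-0.005,0,0],"spin":0},{"offset":[0,0,0],"spin":0.092},{"offset":[0,0,0],"spin":0.092},{"offset":[0,0,0],"spin":0.092},{"offset":[0,0,0],"spin":0.092},{"offset":[0,0.008,0.02],"spin":0},{"offset":[0,0.008,0.03],"spin":0},{"offset":[0,0.008,0.03],"spin":0},{"offset":[0,0.007,0.02],"spin":0},{"offset":[0,0,0.01],"spin":0}]'; python3 -m crank '[{"offset":[0,0,0.005],"spin":0},{"offset":[0,0,0],"spin":0},{"offset":[0,0,0],"spin":0}]';python3 st.py
cat > look.py <<'E'
import sys
from h import *
from rig import bot
o=np.array([.461,-.476]);a=np.radians(-50.1);X=np.array([np.cos(a),np.sin(a)]);Y=np.array([-X[1],X[0]])
for n in sys.argv[2:]:
    c=bot.capture(n); cv2.imwrite(f"pics/{n}{sys.argv[1]}.png",c["pixels"])
    np.savez(f"{n}{sys.argv[1]}.npz",**{k:c[k] for k in ["pixels","depth","K","world_to_cam"]})
E
python3 look.py 3 wrist top scene
```

```text
time_s: 5.95
position: [0.4028, -0.4054, 0.2368]
tcp_rot: [[0.001, 0.766, 0.643], [-0.002, 0.643, -0.766], [-1.0, -0.0, 0.002]]
force: [0.5, -0.7, -3.5]
opening: 0.294
time_s: 6.25
position: [0.4034, -0.4076, 0.2364]
tcp_rot: [[-0.002, 0.767, 0.641], [0.002, 0.641, -0.767], [-1.0, 0.0, -0.003]]
force: [0.0, 0.1, -4.0]
opening: 0.294
t 6.25 tcp [ 0.4034 -0.4076  0.2364] gp [ 0.4031 -0.4072  0.0724] toolz yaw -50.1 tilt x [-0.0017  0.0024]
gp in dock [-0.0899 -0.0003] F world [ 0.03  0.12 -4.02] F dock [-0.08  0.1 ] M [-0.03  0.   -0.02] open 0.294
```

View pics/wrist3.png

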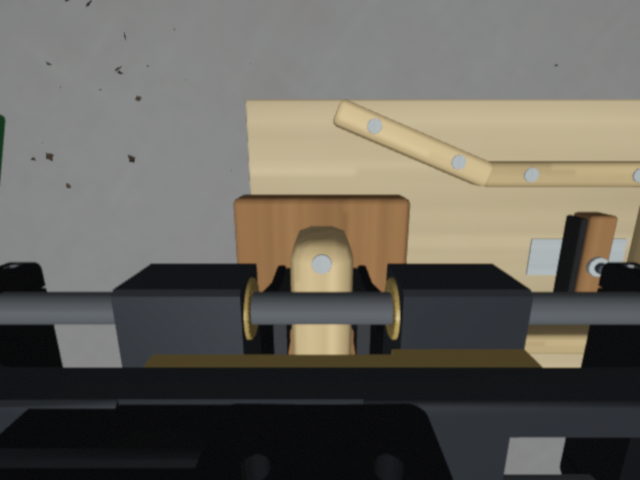

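View pics/top3.png

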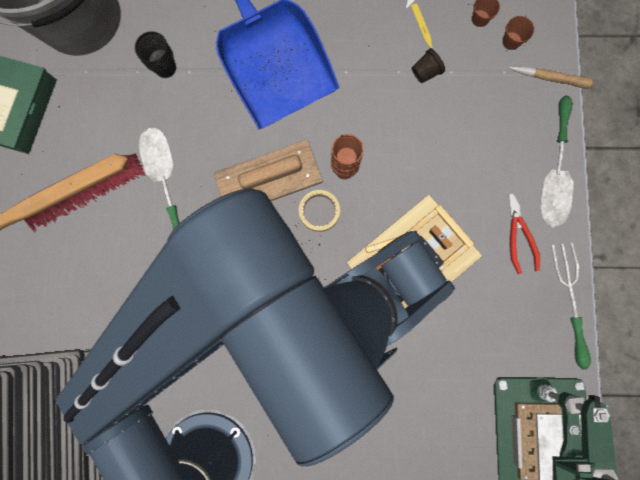

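View pics/scene3.png

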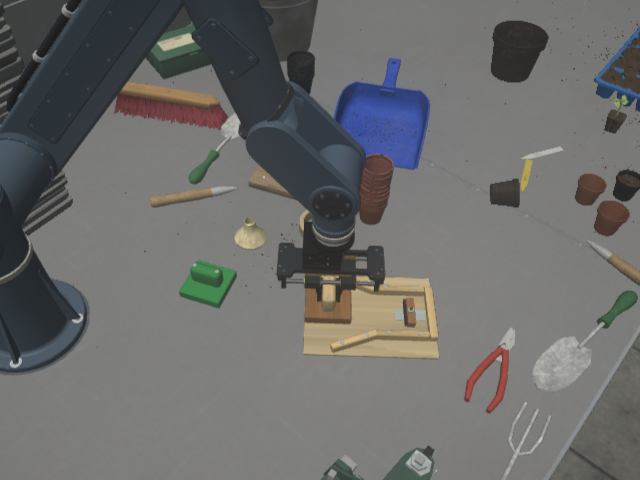

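Run:
```python
from h import *
c=dict(np.load("wrist3.npz"));W=cloud(c)
o=np.array([.461,-.476]);a=np.radians(-50.1);X=np.array([np.cos(a),np.sin(a)]);Y=np.array([-X[1],X[0]])
D=np.stack([(W[...,:2]-o)@X,(W[...,:2]-o)@Y,W[...,2]],-1)*1000
for u in (500,530,560,610): 
    print(u,[(v,D[v,u].round(1).tolist(),c["pixels"][v,u].tolist()) for v in range(182,192)])
for u in (250,280,370,395): 
    print(u,[(v,D[v,u].round(1).tolist()) for v in range(192,200)])
cv2.imwrite("pics/w3crop.png",cv2.resize(c["pixels"][90:290,230:640],None,fx=1.9,fy=1.9,interpolation=cv2.INTER_CUBIC))
```

```text
500 [(182, [9.9, 48.1, 22.9], [127, 167, 186]), (183, [9.9, 47.6, 23.0], [122, 161, 180]), (184, [9.8, 47.0, 23.4], [115, 153, 172]), (185, [10.5, 46.4, 22.2], [108, 144, 162]), (186, [10.7, 45.8, 22.0], [107, 140, 156]), (187, [19.4, 43.3, 5.1], [126, 158, 172]), (188, [19.1, 42.8, 5.9], [137, 169, 183]), (189, [19.1, 42.2, 6.1], [140, 172, 186]), (190, [19.1, 41.6, 6.2], [140, 172, 186]), (191, [19.4, 41.0, 5.6], [140, 172, 186])]
530 [(182, [25.9, 48.2, 24.2], [148, 168, 177]), (183, [26.6, 47.6, 23.1], [126, 160, 177]), (184, [26.5, 47.0, 23.4], [115, 152, 170]), (185, [27.1, 46.4, 22.6], [108, 144, 161]), (186, [28.0, 45.7, 21.2], [106, 140, 155]), (187, [38.2, 43.3, 4.3], [125, 158, 171]), (188, [37.7, 42.8, 5.3], [137, 169, 182]), (189, [37.1, 42.3, 6.5], [139, 171, 185]), (190, [38.3, 41.5, 4.6], [139, 171, 185]), (191, [38.5, 40.8, 4.4], [138, 171, 185])]
560 [(182, [43.6, 48.1, 22.5], [124, 164, 183]), (183, [43.2, 47.6, 23.3], [120, 159, 177]), (184, [43.5, 47.0, 23.0], [114, 152, 170]), (185, [44.7, 46.3, 21.4], [107, 144, 161]), (186, [44.0, 45.9, 22.5], [106, 139, 154])
[... 880 characters left out ...]
.2, 48.4])]
280 [(192, [-115.3, 40.3, 6.2]), (193, [-115.2, 39.8, 6.5]), (194, [-111.6, 43.0, 36.2]), (195, [-111.2, 43.0, 40.0]), (196, [-110.7, 43.0, 43.7]), (197, [-110.5, 42.8, 45.9]), (198, [-110.3, 42.5, 47.6]), (199, [-110.2, 42.2, 48.5])]
370 [(192, [-60.1, 40.2, 5.2]), (193, [-60.1, 39.7, 5.5]), (194, [-64.0, 42.8, 33.9]), (195, [-64.8, 43.0, 39.5]), (196, [-65.1, 42.8, 41.9]), (197, [-65.6, 42.8, 45.8]), (198, [-66.0, 42.7, 48.7]), (199, [-65.9, 42.2, 48.4])]
395 [(192, [-44.8, 40.3, 5.7]), (193, [-44.8, 39.7, 6.0]), (194, [-50.7, 42.8, 34.0]), (195, [-51.7, 42.9, 38.8]), (196, [-52.5, 42.9, 42.6]), (197, [-53.0, 42.8, 45.4]), (198, [-53.8, 42.8, 48.9]), (199, [-53.6, 42.2, 48.4])]
```

View pics/w3crop.png

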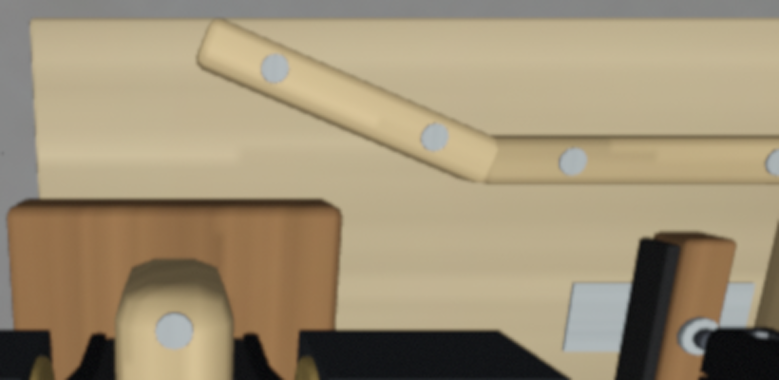

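In the wrist picture the presser's side (row 194) is parallel to the throat guide (row 187). The gap there is 3.0 mm, against 2.25 mm when centred, so I'll shift 0.75 mm towards +y and lower it.

```bash
python3 -m crank '[{"offset":[0.005,0.0008,0.005],"spin":0},{"offset":[0.007,0,0.003],"spin":0},{"offset":[0.006,0,0],"spin":0},{"offset":[0.004,0,0],"spin":0},{"offset":[0,0,0],"spin":0},{"offset":[0,0,0],"spin":0},{"offset":[0,0,0],"spin":0}]'; python3 st.py; python3 -m crank '[{"offset":[0.001,0,0],"spin":0},{"offset":[0.001,0,0],"spin":0},{"offset":[0,0,0],"spin":0}]';python3 st.py
```

```text
time_s: 7.1
position: [0.4102, -0.414, 0.2149]
tcp_rot: [[0.0, 0.767, 0.642], [-0.0, 0.642, -0.767], [-1.0, -0.0, 0.0]]
force: [0.1, 0.4, -4.0]
opening: 0.292
t 7.1 tcp [ 0.4102 -0.414   0.2149] gp [ 0.4102 -0.4141  0.0509] toolz yaw -50.08 tilt x [ 0.0001 -0.0002]
gp in dock [-0.0801  0.0008] F world [ 0.05  0.38 -4.03] F dock [-0.26  0.28] M [-0.03 -0.01 -0.  ] open 0.292
time_s: 7.4
position: [0.4102, -0.414, 0.2128]
tcp_rot: [[-0.0, 0.767, 0.642], [-0.0, 0.642, -0.767], [-1.0, -0.0, 0.0]]
force: [-0.6, 0.7, -4.3]
opening: 0.295
t 7.4 tcp [ 0.4102 -0.414   0.2128] gp [ 0.4102 -0.414   0.0488] toolz yaw -50.08 tilt x [-0. -0.]
gp in dock [-0.0802  0.0008] F world [-0.57  0.74 -4.32] F dock [-0.94  0.03] M [-0.04 -0.04  0.02] open 0.295
```

```bash
python3 -m crank '[{"offset":[0.0005,0,0],"spin":0},{"offset":[0.0005,0,0],"spin":0},{"offset":[0,0,0],"spin":0}]';python3 st.py; python3 -m crank '[{"offset":[0.0005,0,0],"spin":0},{"offset":[0,0,0],"spin":0}]';python3 st.py
```

```text
time_s: 7.7
position: [0.4102, -0.4141, 0.2118]
tcp_rot: [[0.0, 0.767, 0.642], [-0.0, 0.642, -0.767], [-1.0, -0.0, 0.0]]
force: [0.0, -0.4, -3.9]
opening: 0.298
t 7.7 tcp [ 0.4102 -0.4141  0.2118] gp [ 0.4102 -0.4141  0.0478] toolz yaw -50.07 tilt x [ 0.     -0.0001]
gp in dock [-0.0801  0.0008] F world [ 0.03 -0.38 -3.9 ] F dock [ 0.31 -0.22] M [-0.04  0.   -0.04] open 0.298
time_s: 7.9
position: [0.4102, -0.4141, 0.2117]
tcp_rot: [[0.0, 0.767, 0.642], [-0.0, 0.642, -0.767], [-1.0, -0.0, 0.0]]
force: [-0.1, 0.3, 1.0]
opening: 0.297
t 7.9 tcp [ 0.4102 -0.4141  0.2117] gp [ 0.4102 -0.4141  0.0477] toolz yaw -50.07 tilt x [ 0.0001 -0.0002]
gp in dock [-0.0801  0.0008] F world [-0.13  0.25  1.02] F dock [-0.28  0.06] M [ 0.16  0.11 -0.05] open 0.297
```

```bash
python3 -m crank '[{"offset":[0,0,0.005],"spin":0},{"offset":[0,0,0.005],"spin":0},{"offset":[0,0,0.005],"spin":0},{"offset":[0,0,0.005],"spin":0},{"offset":[0,0,0.005],"spin":0},{"offset":[0,0,0.005],"spin":0},{"offset":[0,0,0],"spin":0}]'; python3 st.py; python3 -m crank '[{"offset":[0,0,0.003],"spin":0},{"offset":[0,0,0.003],"spin":0},{"offset":[0,0,0.003],"spin":0},{"offset":[0,0,0],"spin":0}]';python3 st.py;python3 look.py 4 wrist
```

```text
time_s: 8.6
position: [0.4299, -0.4375, 0.2118]
tcp_rot: [[0.001, 0.767, 0.642], [-0.001, 0.642, -0.767], [-1.0, -0.0, 0.001]]
force: [-0.5, 2.4, 4.5]
opening: 0.293
t 8.6 tcp [ 0.4299 -0.4375  0.2118] gp [ 0.43   -0.4377  0.0478] toolz yaw -50.07 tilt x [ 0.0007 -0.0009]
gp in dock [-0.0493  0.0008] F world [-0.54  2.4   4.5 ] F dock [-2.18  1.12] M [ 0.41  0.24 -0.01] open 0.293
time_s: 9.0
position: [0.4351, -0.4438, 0.2117]
tcp_rot: [[-0.001, 0.767, 0.642], [0.001, 0.642, -0.767], [-1.0, 0.0, -0.001]]
force: [-1.9, 3.4, 5.5]
opening: 0.297
t 9.0 tcp [ 0.4351 -0.4438  0.2117] gp [ 0.435  -0.4436  0.0477] toolz yaw -50.07 tilt x [-0.0006  0.0008]
gp in dock [-0.0415  0.0008] F world [-1.89  3.35  5.55] F dock [-3.78  0.7 ] M [ 0.5   0.38 -0.04] open 0.297
```

View pics/wrist4.png

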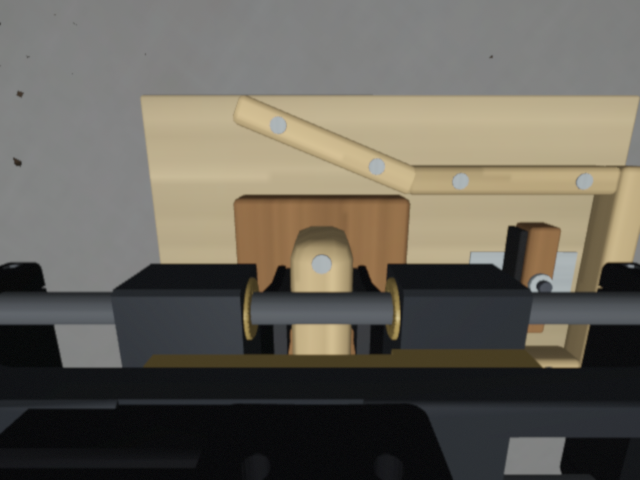

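```bash
python3 - <<'E'
from h import *
c=dict(np.load("wrist4.npz"));W=cloud(c)
o=np.array([.461,-.476]);a=np.radians(-50.1);X=np.array([np.cos(a),np.sin(a)]);Y=np.array([-X[1],X[0]])
D=np.stack([(W[...,:2]-o)@X,(W[...,:2]-o)@Y,W[...,2]],-1)*1000
print([(u,D[215,u].round(1).tolist()) for u in range(402,414,1)])
print([(u,D[240,u].round(1).tolist(),c["pixels"][240,u].tolist()) for u in range(500,530,2)])
print([(v,D[v,300].round(1).tolist()) for v in range(192,202)]);print([(v,D[v,500].round(1).tolist()) for v in range(188,198)])
E
python3 -m crank '[{"offset":[-0.0003,0,0.003],"spin":0},{"offset":[0,0,0.003],"spin":0},{"offset":[0,0,0.003],"spin":0},{"offset":[0,0,0.003],"spin":0},{"offset":[0,0,0],"spin":0}]';python3 st.py
```

```text
[(402, [-1.6, 35.7, 25.7]), (403, [-1.2, 35.8, 26.0]), (404, [-0.4, 35.5, 24.6]), (405, [-0.3, 35.8, 26.3]), (406, [0.4, 35.7, 25.5]), (407, [0.9, 35.6, 25.2]), (408, [1.4, 35.6, 25.2]), (409, [2.8, 35.0, 21.8]), (410, [7.7, 31.8, 5.1]), (411, [8.1, 31.8, 5.4]), (412, [8.8, 31.8, 5.2]), (413, [9.2, 31.8, 5.4])]
[(500, [59.2, 17.5, 5.1], [135, 167, 180]), (502, [60.4, 17.5, 5.0], [135, 167, 181]), (504, [61.2, 17.6, 5.6], [133, 165, 178]), (506, [60.6, 18.5, 8.7], [68, 88, 97]), (508, [60.4, 19.1, 11.2], [20, 19, 18]), (510, [60.5, 19.6, 12.9], [18, 18, 16]), (512, [60.5, 20.1, 14.8], [19, 19, 18]), (514, [60.8, 20.5, 16.1], [19, 18, 18]), (516, [60.6, 21.0, 18.2], [18, 18, 17]), (518, [60.0, 21.8, 21.0], [20, 20, 19]), (520, [61.4, 21.6, 20.4], [35, 34, 33]), (522, [62.2, 21.7, 20.8], [41, 39, 38]), (524, [62.8, 21.9, 21.5], [40, 39, 39]), (526, [63.9, 21.9, 21.4], [37, 42, 48]), (528, [64.9, 21.9, 21.4], [45, 67, 91])]
[(192, [-52.9, 44.5, 5.9]), (193, [-53.0, 43.8, 4.8]), (194, [-52.6, 44.1, 10.9]), (195, [-52.4, 44.1, 14.8]), (196, [-52.1, 44.1, 18.8]), (197, [-51.9, 44.0, 21.9]), (198, [-51.9, 43.7, 23.0]), (199, [-51.8, 43.3, 24.1]), (200, [-51.8, 42.9, 24.8]), (201, [-51.8, 42.3, 23.9])]
[(188, [46.3, 48.7, 22.9]), (189, [46.2, 48.2, 23.2]), (190, [46.0, 47.8, 23.6]), (191, [46.5, 47.2, 22.9]), (192, [47.0, 46.6, 22.0]), (193, [46.8, 46.2, 22.4]), (194, [48.1, 45.4, 20.0]), (195, [55.9, 42.9, 5.2]), (196, [55.7, 42.4, 5.7]), (197, [56.4, 41.7, 4.5])]
time_s: 9.55
position: [0.4431, -0.4533, 0.2117]
tcp_rot: [[0.0, 0.767, 0.642], [-0.0, 0.642, -0.767], [-1.0, 0.0, 0.0]]
force: [-1.2, 2.3, 4.3]
opening: 0.296
t 9.55 tcp [ 0.4431 -0.4533  0.2117] gp [ 0.4431 -0.4533  0.0477] toolz yaw -50.08 tilt x [ 0.0001 -0.0001]
gp in dock [-0.0289  0.0008] F world [-1.21  2.33  4.33] F dock [-2.57  0.57] M [0.46 0.35 0.01] open 0.296
```

```bash
python3 -m crank '[{"offset":[0,0,0.004],"spin":0},{"offset":[0,0,0.004],"spin":0},{"offset":[0,0,0.004],"spin":0},{"offset":[0,0,0.004],"spin":0},{"offset":[0,0,0],"spin":0}]';python3 st.py; python3 -m crank '[{"offset":[-0.0001,0,0.004],"spin":0},{"offset":[0,0,0.004],"spin":0},{"offset":[0,0,0.004],"spin":0},{"offset":[0,0,0.004],"spin":0},{"offset":[0,0,0.004],"spin":0},{"offset":[0,0,0],"spin":0}]';python3 st.py
```

```text
time_s: 10.05
position: [0.4534, -0.4657, 0.2117]
tcp_rot: [[0.0, 0.767, 0.642], [-0.001, 0.642, -0.767], [-1.0, -0.0, 0.001]]
force: [-1.7, 2.5, 4.6]
opening: 0.298
t 10.05 tcp [ 0.4534 -0.4657  0.2117] gp [ 0.4535 -0.4658  0.0477] toolz yaw -50.08 tilt x [ 0.0005 -0.0006]
gp in dock [-0.0126  0.0008] F world [-1.73  2.49  4.57] F dock [-3.02  0.27] M [0.48 0.33 0.01] open 0.298
time_s: 10.65
position: [0.4662, -0.481, 0.2118]
tcp_rot: [[0.001, 0.767, 0.642], [-0.001, 0.642, -0.767], [-1.0, -0.0, 0.001]]
force: [-0.9, 2.1, 4.1]
opening: 0.296
t 10.65 tcp [ 0.4662 -0.481   0.2118] gp [ 0.4663 -0.4811  0.0478] toolz yaw -50.08 tilt x [ 0.0005 -0.0006]
gp in dock [0.0073 0.0008] F world [-0.95  2.08  4.14] F dock [-2.2  0.6] M [ 0.44  0.35 -0.03] open 0.296
```

Drag from friction is about 2.5 N. Contact should come near x = 0.0165, so I'll creep from here.

```bash
python3 -m crank '[{"offset":[0,0,0.002],"spin":0},{"offset":[0,0,0.002],"spin":0},{"offset":[0,0,0.001],"spin":0},{"offset":[0,0,0.001],"spin":0},{"offset":[0,0,0],"spin":0}]';python3 st.py; python3 -m crank '[{"offset":[0,0,0.0005],"spin":0},{"offset":[0,0,0.0005],"spin":0},{"offset":[0,0,0],"spin":0}]';python3 st.py
```

```text
time_s: 11.15
position: [0.4696, -0.485, 0.2118]
tcp_rot: [[-0.001, 0.767, 0.642], [0.001, 0.642, -0.767], [-1.0, 0.0, -0.001]]
force: [-4.0, 4.5, 5.0]
opening: 0.293
t 11.15 tcp [ 0.4696 -0.485   0.2118] gp [ 0.4694 -0.4848  0.0478] toolz yaw -50.07 tilt x [-0.0009  0.0011]
gp in dock [0.0122 0.0008] F world [-3.96  4.5   5.01] F dock [-5.99 -0.15] M [ 0.54  0.42 -0.01] open 0.293
time_s: 11.45
position: [0.4701, -0.4857, 0.2117]
tcp_rot: [[-0.001, 0.767, 0.642], [0.001, 0.642, -0.767], [-1.0, 0.0, -0.002]]
force: [-4.0, 4.1, 6.0]
opening: 0.296
t 11.45 tcp [ 0.4701 -0.4857  0.2117] gp [ 0.47   -0.4854  0.0477] toolz yaw -50.07 tilt x [-0.0011  0.0013]
gp in dock [0.013  0.0008] F world [-4.    4.1   5.96] F dock [-5.71 -0.43] M [ 0.52  0.42 -0.04] open 0.296
```

```bash
python3 -m crank '[{"offset":[0,0,0.0005],"spin":0},{"offset":[0,0,0.0005],"spin":0},{"offset":[0,0,0],"spin":0}]';python3 st.py; python3 -m crank '[{"offset":[0,0,0.0005],"spin":0},{"offset":[0,0,0.0005],"spin":0},{"offset":[0,0,0],"spin":0}]';python3 st.py
```

```text
time_s: 11.75
position: [0.4708, -0.4864, 0.2118]
tcp_rot: [[-0.001, 0.767, 0.642], [0.001, 0.642, -0.767], [-1.0, 0.0, -0.002]]
force: [-3.1, 3.8, 5.5]
opening: 0.296
t 11.75 tcp [ 0.4708 -0.4864  0.2118] gp [ 0.4706 -0.4862  0.0478] toolz yaw -50.07 tilt x [-0.001   0.0012]
gp in dock [0.014  0.0008] F world [-3.11  3.84  5.45] F dock [-4.94  0.08] M [0.56 0.46 0.02] open 0.296
time_s: 12.05
position: [0.4714, -0.4872, 0.2118]
tcp_rot: [[-0.001, 0.767, 0.642], [0.001, 0.642, -0.767], [-1.0, 0.0, -0.002]]
force: [-3.8, 3.4, 5.2]
opening: 0.295
t 12.05 tcp [ 0.4714 -0.4872  0.2118] gp [ 0.4713 -0.487   0.0478] toolz yaw -50.07 tilt x [-0.001   0.0013]
gp in dock [0.015  0.0008] F world [-3.79  3.41  5.23] F dock [-5.05 -0.72] M [ 0.53  0.5  -0.06] open 0.295
```

```bash
python3 -m crank '[{"offset":[0,0,0.0005],"spin":0},{"offset":[0,0,0],"spin":0}]';python3 st.py; python3 -m crank '[{"offset":[0,0,0.0005],"spin":0},{"offset":[0,0,0],"spin":0}]';python3 st.py
```

```text
time_s: 12.25
position: [0.4717, -0.4875, 0.2118]
tcp_rot: [[-0.001, 0.767, 0.642], [0.001, 0.642, -0.767], [-1.0, 0.0, -0.002]]
force: [-3.0, 3.8, 6.7]
opening: 0.296
t 12.25 tcp [ 0.4717 -0.4875  0.2118] gp [ 0.4715 -0.4873  0.0478] toolz yaw -50.07 tilt x [-0.0012  0.0015]
gp in dock [0.0154 0.0009] F world [-3.05  3.81  6.69] F dock [-4.88  0.11] M [0.6  0.42 0.02] open 0.296
time_s: 12.45
position: [0.472, -0.4879, 0.2118]
tcp_rot: [[-0.001, 0.767, 0.642], [0.001, 0.642, -0.767], [-1.0, 0.0, -0.002]]
force: [-3.2, 4.1, 6.6]
opening: 0.295
t 12.45 tcp [ 0.472  -0.4879  0.2118] gp [ 0.4718 -0.4877  0.0478] toolz yaw -50.07 tilt x [-0.0012  0.0015]
gp in dock [0.0159 0.0008] F world [-3.2   4.13  6.57] F dock [-5.22  0.19] M [ 0.54  0.38 -0.01] open 0.295
```

```bash
python3 -m crank '[{"offset":[0,0,0.0005],"spin":0},{"offset":[0,0,0],"spin":0}]';python3 st.py; python3 -m crank '[{"offset":[0,0,0.0003],"spin":0},{"offset":[0,0,0],"spin":0}]';python3 st.py
```

```text
time_s: 12.65
position: [0.4723, -0.4883, 0.2118]
tcp_rot: [[-0.001, 0.767, 0.642], [0.002, 0.642, -0.767], [-1.0, -0.0, -0.002]]
force: [-4.0, 4.4, 5.7]
opening: 0.297
t 12.65 tcp [ 0.4723 -0.4883  0.2118] gp [ 0.4721 -0.488   0.0478] toolz yaw -50.07 tilt x [-0.0013  0.0015]
gp in dock [0.0163 0.0008] F world [-3.97  4.36  5.75] F dock [-5.89 -0.25] M [ 0.61  0.43 -0.03] open 0.297
time_s: 12.85
position: [0.4724, -0.4884, 0.2118]
tcp_rot: [[-0.002, 0.767, 0.642], [0.002, 0.642, -0.767], [-1.0, 0.0, -0.003]]
force: [-4.6, 4.6, 5.5]
opening: 0.295
t 12.85 tcp [ 0.4724 -0.4884  0.2118] gp [ 0.4721 -0.488   0.0478] toolz yaw -50.07 tilt x [-0.0017  0.0021]
gp in dock [0.0164 0.0008] F world [-4.59  4.6   5.48] F dock [-6.47 -0.57] M [ 0.62  0.46 -0.02] open 0.295
```

```bash
python3 -m crank '[{"offset":[0,0,0.0004],"spin":0},{"offset":[0,0,0],"spin":0}]';python3 st.py; python3 -m crank '[{"offset":[0,0,0.0003],"spin":0},{"offset":[0,0,0],"spin":0}]';python3 st.py
```

```text
time_s: 13.05
position: [0.4725, -0.4885, 0.2118]
tcp_rot: [[-0.002, 0.767, 0.642], [0.003, 0.642, -0.767], [-1.0, 0.0, -0.004]]
force: [-4.6, 5.8, 6.9]
opening: 0.296
t 13.05 tcp [ 0.4725 -0.4885  0.2118] gp [ 0.4721 -0.488   0.0478] toolz yaw -50.06 tilt x [-0.0023  0.0028]
gp in dock [0.0164 0.0009] F world [-4.65  5.78  6.92] F dock [-7.42  0.14] M [ 0.73  0.55 -0.01] open 0.296
time_s: 13.25
position: [0.4726, -0.4886, 0.2118]
tcp_rot: [[-0.003, 0.767, 0.642], [0.003, 0.642, -0.767], [-1.0, 0.0, -0.004]]
force: [-5.2, 4.7, 8.4]
opening: 0.295
t 13.25 tcp [ 0.4726 -0.4886  0.2118] gp [ 0.4722 -0.488   0.0478] toolz yaw -50.06 tilt x [-0.0027  0.0032]
gp in dock [0.0164 0.0008] F world [-5.24  4.74  8.4 ] F dock [-7.   -0.98] M [ 0.7   0.62 -0.02] open 0.295
```

```bash
python3 -m crank '[{"offset":[0,0,0.0005],"spin":0},{"offset":[0,0,0.0005],"spin":0},{"offset":[0,0,0],"spin":0}]';python3 st.py; python3 -m crank '[{"offset":[0,0,0.0005],"spin":0},{"offset":[0,0,0],"spin":0}]';python3 st.py
```

```text
time_s: 13.55
position: [0.4729, -0.4889, 0.2119]
tcp_rot: [[-0.004, 0.767, 0.642], [0.005, 0.642, -0.767], [-1.0, -0.0, -0.006]]
force: [-5.8, 7.7, 8.9]
opening: 0.294
t 13.55 tcp [ 0.4729 -0.4889  0.2119] gp [ 0.4722 -0.4881  0.0479] toolz yaw -50.06 tilt x [-0.0041  0.0049]
gp in dock [0.0164 0.0009] F world [-5.78  7.71  8.94] F dock [-9.62  0.51] M [0.87 0.74 0.01] open 0.294
time_s: 13.75
position: [0.473, -0.489, 0.2119]
tcp_rot: [[-0.005, 0.767, 0.642], [0.006, 0.642, -0.767], [-1.0, 0.0, -0.007]]
force: [-7.4, 7.4, 9.5]
opening: 0.296
t 13.75 tcp [ 0.473  -0.489   0.2119] gp [ 0.4722 -0.4881  0.0479] toolz yaw -50.05 tilt x [-0.0048  0.0057]
gp in dock [0.0165 0.0009] F world [-7.45  7.44  9.53] F dock [-10.48  -0.94] M [0.96 0.9  0.02] open 0.296
```

```bash
python3 -m crank '[{"offset":[0,0,0.0004],"spin":0},{"offset":[0,0,0.0004],"spin":0},{"offset":[0,0,0.0004],"spin":0},{"offset":[0,0,0],"spin":0}]';python3 st.py; python3 -m crank '[{"offset":[0,0,0.0002],"spin":0},{"offset":[0,0,0],"spin":0},{"offset":[0,0,0],"spin":0}]';python3 st.py
```

```text
time_s: 14.15
position: [0.4733, -0.4894, 0.2119]
tcp_rot: [[-0.006, 0.767, 0.642], [0.008, 0.642, -0.767], [-1.0, -0.0, -0.01]]
force: [-8.8, 9.3, 12.9]
opening: 0.298
t 14.15 tcp [ 0.4733 -0.4894  0.2119] gp [ 0.4723 -0.4882  0.048 ] toolz yaw -50.05 tilt x [-0.0064  0.0076]
gp in dock [0.0166 0.0008] F world [-8.81  9.34 12.9 ] F dock [-12.82  -0.77] M [1.23 1.19 0.04] open 0.298
time_s: 14.45
position: [0.4734, -0.4895, 0.212]
tcp_rot: [[-0.007, 0.767, 0.642], [0.008, 0.642, -0.767], [-1.0, -0.0, -0.01]]
force: [-9.0, 9.3, 12.8]
opening: 0.299
t 14.45 tcp [ 0.4734 -0.4895  0.212 ] gp [ 0.4723 -0.4882  0.048 ] toolz yaw -50.05 tilt x [-0.0067  0.0079]
gp in dock [0.0166 0.0009] F world [-9.02  9.3  12.76] F dock [-12.92  -0.96] M [ 1.3   1.21 -0.03] open 0.299
```

```bash
python3 -m crank '[{"offset":[-0.0003,0,0],"spin":0},{"offset":[-0.0003,0,0.0003],"spin":0},{"offset":[0,0,0.0002],"spin":0},{"offset":[0,0,0],"spin":0}]';python3 st.py; python3 -m crank '[{"offset":[0,0,0.0003],"spin":0},{"offset":[0,0,0],"spin":0},{"offset":[0,0,0],"spin":0}]';python3 st.py
```

```text
time_s: 14.85
position: [0.4735, -0.4896, 0.212]
tcp_rot: [[-0.007, 0.767, 0.642], [0.009, 0.642, -0.766], [-1.0, 0.0, -0.012]]
force: [-9.5, 8.9, 10.5]
opening: 0.293
t 14.85 tcp [ 0.4735 -0.4896  0.212 ] gp [ 0.4723 -0.4882  0.048 ] toolz yaw -50.05 tilt x [-0.0074  0.0089]
gp in dock [0.0166 0.0009] F world [-9.54  8.95 10.45] F dock [-12.99  -1.58] M [1.22 1.28 0.01] open 0.293
time_s: 15.15
position: [0.4736, -0.4897, 0.2121]
tcp_rot: [[-0.008, 0.767, 0.642], [0.009, 0.642, -0.767], [-1.0, 0.0, -0.012]]
force: [-8.8, 10.0, 11.8]
opening: 0.298
t 15.15 tcp [ 0.4736 -0.4897  0.2121] gp [ 0.4723 -0.4882  0.0481] toolz yaw -50.05 tilt x [-0.0078  0.0093]
gp in dock [0.0166 0.0009] F world [-8.75 10.03 11.76] F dock [-13.31  -0.28] M [ 1.29  1.34 -0.07] open 0.298
```

```bash
python3 -m crank '[{"offset":[-0.0004,0,0.0004],"spin":0},{"offset":[-0.0003,0,0.0004],"spin":0},{"offset":[-0.0003,0,0.0004],"spin":0},{"offset":[0,0,0],"spin":0}]';python3 st.py; python3 -m crank '[{"offset":[0,0,0.0004],"spin":0},{"offset":[-0.0002,0,0.0004],"spin":0},{"offset":[0,0,0],"spin":0}]';python3 st.py
```

```text
time_s: 15.55
position: [0.474, -0.4902, 0.2122]
tcp_rot: [[-0.01, 0.766, 0.642], [0.012, 0.642, -0.766], [-1.0, 0.0, -0.015]]
force: [-9.0, 9.7, 9.1]
opening: 0.298
t 15.55 tcp [ 0.474  -0.4902  0.2122] gp [ 0.4724 -0.4883  0.0482] toolz yaw -50.04 tilt x [-0.0095  0.0115]
gp in dock [0.0167 0.0009] F world [-8.98  9.68  9.06] F dock [-13.19  -0.69] M [ 1.42  1.47 -0.05] open 0.298
time_s: 15.85
position: [0.4742, -0.4904, 0.2123]
tcp_rot: [[-0.011, 0.766, 0.642], [0.013, 0.642, -0.766], [-1.0, 0.0, -0.017]]
force: [-11.4, 10.4, 10.4]
opening: 0.295
t 15.85 tcp [ 0.4742 -0.4904  0.2123] gp [ 0.4724 -0.4883  0.0483] toolz yaw -50.04 tilt x [-0.0106  0.0128]
gp in dock [0.0168 0.0008] F world [-11.41  10.44  10.42] F dock [-15.33  -2.06] M [ 1.61  1.59 -0.1 ] open 0.295
```

```bash
python3 -m crank '[{"offset":[-0.0003,0,0.0004],"spin":0},{"offset":[-0.0002,0,0.0004],"spin":0},{"offset":[0,0,0],"spin":0},{"offset":[0,0,0],"spin":0}]';python3 st.py; python3 look.py 5 wrist scene; python3 -m crank '[{"offset":[0,0,0],"spin":0},{"offset":[0,0,0],"spin":0},{"offset":[0,0,0],"spin":0},{"offset":[0,0,0],"spin":0},{"offset":[0,0,0],"spin":0},{"offset":[0,0,0],"spin":0},{"offset":[0,0,0],"spin":0},{"offset":[0,0,0],"spin":0},{"offset":[0,0,0],"spin":0},{"offset":[0,0,0],"spin":0}]';python3 st.py
```

```text
time_s: 16.25
position: [0.4744, -0.4907, 0.2124]
tcp_rot: [[-0.012, 0.766, 0.642], [0.014, 0.642, -0.766], [-1.0, 0.0, -0.018]]
force: [-11.8, 10.9, 9.2]
opening: 0.295
t 16.25 tcp [ 0.4744 -0.4907  0.2124] gp [ 0.4725 -0.4884  0.0484] toolz yaw -50.03 tilt x [-0.0117  0.0142]
gp in dock [0.0169 0.0009] F world [-11.76  10.95   9.16] F dock [-15.94  -2.  ] M [ 1.63  1.69 -0.04] open 0.295
time_s: 17.35
position: [0.4744, -0.4907, 0.2124]
tcp_rot: [[-0.012, 0.766, 0.642], [0.014, 0.642, -0.766], [-1.0, 0.0, -0.018]]
force: [-10.6, 11.3, 8.7]
opening: 0.301
t 17.35 tcp [ 0.4744 -0.4907  0.2124] gp [ 0.4725 -0.4884  0.0484] toolz yaw -50.04 tilt x [-0.0117  0.0142]
gp in dock [0.0169 0.0008] F world [-10.65  11.28   8.67] F dock [-15.49  -0.93] M [ 1.6   1.72 -0.05] open 0.301
```

View pics/wrist5.png

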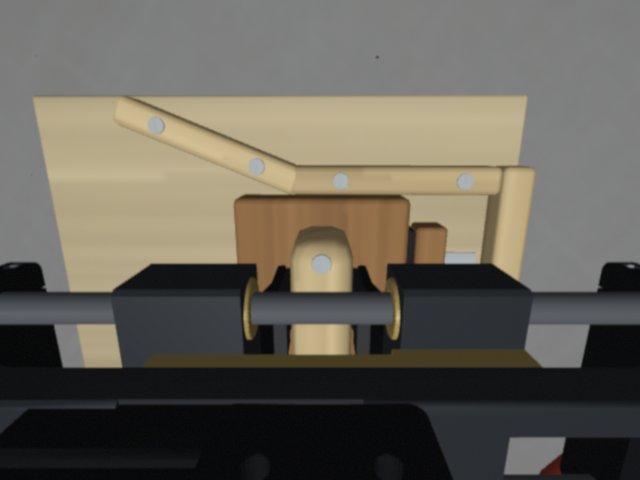

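Total push is about 15.7 N, of which I estimate 4–6 N is base friction, so about 10 N on the stop, held for over a second. The picture shows the front edge (column 409) against the stop. I'll now unload gradually and then release.

```bash
python3 -m crank '[{"offset":[0,0,-0.0005],"spin":0},{"offset":[0,0,-0.0005],"spin":0},{"offset":[0,0,-0.0005],"spin":0},{"offset":[0,0,-0.0005],"spin":0},{"offset":[0,0,0],"spin":0}]';python3 st.py; python3 -m crank '[{"offset":[0,0,-0.0004],"spin":0},{"offset":[0,0,-0.0004],"spin":0},{"offset":[0,0,0],"spin":0}]';python3 st.py
```

```text
time_s: 17.85
position: [0.4739, -0.49, 0.2122]
tcp_rot: [[-0.009, 0.767, 0.642], [0.011, 0.642, -0.766], [-1.0, 0.0, -0.014]]
force: [-8.2, 7.7, 5.5]
opening: 0.295
t 17.85 tcp [ 0.4739 -0.49    0.2122] gp [ 0.4724 -0.4883  0.0483] toolz yaw -50.05 tilt x [-0.0089  0.0109]
gp in dock [0.0167 0.0009] F world [-8.23  7.67  5.51] F dock [-11.16  -1.4 ] M [ 1.25  1.31 -0.05] open 0.295
time_s: 18.15
position: [0.4737, -0.4898, 0.2122]
tcp_rot: [[-0.008, 0.767, 0.642], [0.01, 0.642, -0.767], [-1.0, 0.0, -0.012]]
force: [-7.1, 7.4, 4.9]
opening: 0.294
t 18.15 tcp [ 0.4737 -0.4898  0.2122] gp [ 0.4724 -0.4882  0.0482] toolz yaw -50.05 tilt x [-0.0078  0.0096]
gp in dock [0.0167 0.0009] F world [-7.14  7.41  4.92] F dock [-10.26  -0.72] M [ 1.14  1.17 -0.04] open 0.294
```

```bash
python3 -m crank '[{"offset":[0,0,0],"spin":0},{"offset":[0,0,0],"spin":0},{"offset":[0,0,0],"spin":0},{"offset":[0,0,0],"spin":0},{"offset":[0,0,-0.0005],"spin":0},{"offset":[0.0001,0,-0.0005],"spin":0},{"offset":[0.0001,0,-0.0005],"spin":0},{"offset":[0,0,0],"spin":0}]';python3 st.py; python3 -m crank '[{"offset":[0.0002,0,-0.0005],"spin":0},{"offset":[0.0002,0,-0.0003],"spin":0},{"offset":[0,0,0],"spin":0}]';python3 st.py
```

```text
time_s: 18.95
position: [0.4732, -0.4893, 0.2121]
tcp_rot: [[-0.006, 0.767, 0.642], [0.007, 0.642, -0.767], [-1.0, 0.0, -0.009]]
force: [-5.2, 5.3, 1.9]
opening: 0.296
t 18.95 tcp [ 0.4732 -0.4893  0.2121] gp [ 0.4723 -0.4882  0.0481] toolz yaw -50.06 tilt x [-0.0057  0.0071]
gp in dock [0.0166 0.0008] F world [-5.23  5.25  1.92] F dock [-7.38 -0.64] M [0.85 0.81 0.01] open 0.296
time_s: 19.25
position: [0.473, -0.489, 0.212]
tcp_rot: [[-0.005, 0.767, 0.642], [0.006, 0.642, -0.767], [-1.0, 0.0, -0.007]]
force: [-4.8, 5.6, 2.0]
opening: 0.297
t 19.25 tcp [ 0.473 -0.489  0.212] gp [ 0.4722 -0.4881  0.048 ] toolz yaw -50.06 tilt x [-0.0046  0.0058]
gp in dock [0.0165 0.0009] F world [-4.76  5.55  2.04] F dock [-7.31 -0.1 ] M [0.8  0.74 0.02] open 0.297
```

```bash
python3 -m crank '[{"offset":[0.0002,0,-0.0005],"spin":0},{"offset":[0.0002,0,-0.0005],"spin":0},{"offset":[0.0001,0,0],"spin":0},{"offset":[0,0,0],"spin":0}]';python3 st.py; python3 -m crank '[{"offset":[0,0,-0.0003],"spin":0},{"offset":[0,0,0],"spin":0}]';python3 st.py
```

```text
time_s: 19.65
position: [0.4727, -0.4887, 0.2119]
tcp_rot: [[-0.003, 0.767, 0.642], [0.004, 0.642, -0.767], [-1.0, 0.0, -0.005]]
force: [-4.7, 4.8, 3.1]
opening: 0.294
t 19.65 tcp [ 0.4727 -0.4887  0.2119] gp [ 0.4722 -0.488   0.0479] toolz yaw -50.06 tilt x [-0.0032  0.0041]
gp in dock [0.0164 0.0009] F world [-4.71  4.8   3.09] F dock [-6.71 -0.53] M [ 0.67  0.58 -0.04] open 0.294
time_s: 19.85
position: [0.4726, -0.4886, 0.2119]
tcp_rot: [[-0.003, 0.767, 0.642], [0.004, 0.642, -0.767], [-1.0, 0.0, -0.004]]
force: [-3.6, 3.8, 3.2]
opening: 0.296
t 19.85 tcp [ 0.4726 -0.4886  0.2119] gp [ 0.4722 -0.488   0.0479] toolz yaw -50.07 tilt x [-0.0028  0.0035]
gp in dock [0.0164 0.0009] F world [-3.57  3.84  3.21] F dock [-5.24 -0.27] M [0.56 0.61 0.01] open 0.296
```

```bash
python3 -m crank '[{"offset":[0,0,0],"spin":0},{"offset":[0,0,0],"spin":0},{"offset":[0,0,0],"spin":0},{"offset":[0,0,0],"spin":0},{"offset":[0,0,0],"spin":0},{"offset":[0,0,0],"spin":0},{"offset":[0,0,0],"spin":0}]' 0.06;python3 st.py; python3 look.py 6 wrist
```

```text
time_s: 20.55
position: [0.4735, -0.4897, 0.2129]
tcp_rot: [[0.0, 0.767, 0.642], [-0.0, 0.642, -0.767], [-1.0, -0.0, 0.0]]
force: [0.1, 0.5, -0.1]
opening: 0.682
t 20.55 tcp [ 0.4735 -0.4897  0.2129] gp [ 0.4736 -0.4898  0.0489] toolz yaw -50.08 tilt x [ 0.0002 -0.0003]
gp in dock [0.0186 0.0008] F world [ 0.14  0.46 -0.14] F dock [-0.26  0.4 ] M [-0.04 -0.05  0.01] open 0.682
```

View pics/wrist6.png

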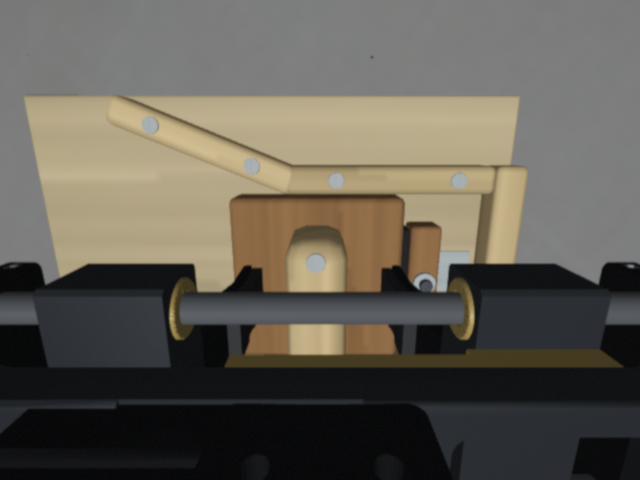

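```bash
python3 -m crank '[{"offset":[-0.005,0,0],"spin":0},{"offset":[-0.01,0,0],"spin":0},{"offset":[-0.02,0,0],"spin":0},{"offset":[-0.03,0,0],"spin":0},{"offset":[-0.03,0,0],"spin":0},{"offset":[-0.02,-0.02,0],"spin":0},{"offset":[-0.01,-0.03,0],"spin":0},{"offset":[0,-0.03,0],"spin":0},{"offset":[0,-0.02,0],"spin":0},{"offset":[0,0,0],"spin":0},{"offset":[0,0,0],"spin":0}]';python3 st.py; python3 look.py 7 wrist scene top
python3 - <<'E'
from h import *
c=dict(np.load("wrist7.npz"));W=cloud(c)
o=np.array([.461,-.476]);a=np.radians(-50.1);X=np.array([np.cos(a),np.sin(a)]);Y=np.array([-X[1],X[0]])
D=np.concatenate([((W[...,:2]-o)@X)[...,None],((W[...,:2]-o)@Y)[...,None],W[...,2:]],-1)*1000
m=(abs(D[...,2]-25)<3)&(abs(D[...,1])<44)&(D[...,0]>-40)&(D[...,0]<58)
P=D[m];A=np.c_[P[:,:2],np.ones(len(P))];print("plane fit slopes,z",np.linalg.lstsq(A,P[:,2],rcond=None)[0])
g=(D[...,2]>50)&(D[...,2]<65)&(abs(D[...,0]-16)<40)&(abs(D[...,1])<45);print(rectfit(D[g]/1000))
print(rectfit(P/1000))
E
```

```text
time_s: 21.7
position: [0.3966, -0.5537, 0.3377]
tcp_rot: [[0.0, 0.768, 0.641], [0.001, 0.641, -0.768], [-1.0, 0.001, -0.001]]
force: [0.5, 1.1, -0.7]
opening: 0.691
t 21.7 tcp [ 0.3966 -0.5537  0.3377] gp [ 0.3967 -0.5535  0.1737] toolz yaw -50.14 tilt x [0.0004 0.0013]
gp in dock [ 0.0182 -0.099 ] F world [ 0.51  1.12 -0.71] F dock [-0.53  1.11] M [ 0.03 -0.03  0.02] open 0.691
plane fit slopes,z [ 1.63429688e-03 -4.74144991e-04  2.52848890e+01]
((16.67759895324707, 0.39800071716308594), (64.03951263427734, 25.821979522705078), 88.91659545898438)
((15.2999267578125, 0.15423965454101562), (87.65364837646484, 85.38683319091797), 89.99934387207031)
```

View pics/wrist7.png

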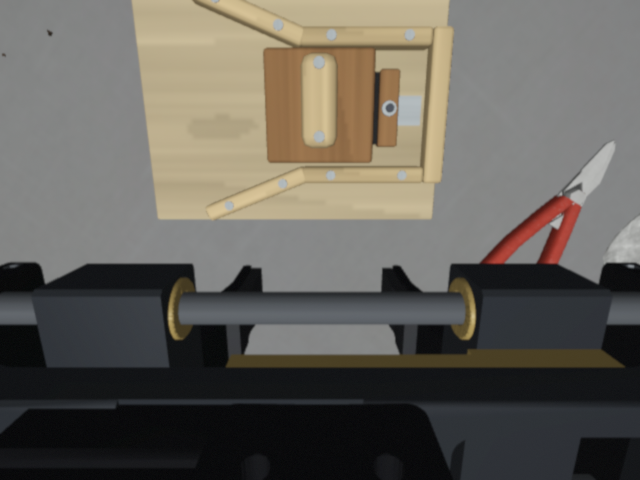

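View pics/scene7.png

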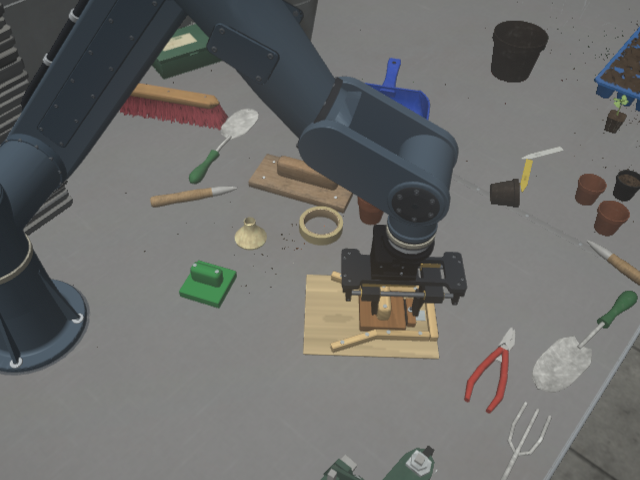

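Run:
```python
from rig import bot
print(bot.hand_in())
```

```text
the job is handed in; nothing more can be done
None
```

The presser is in its dock, flat and square against the rubber-faced stop. I handed the job in at about 22 s, and no verdict was reported.

**What I did:** I gripped the presser by its bar, turned it square to the dock and set it on the base in the mouth. I slid it in and felt the stop at about dock x = 0.0165 m. I held a push of about 15.5 N for over a second, eased off to about 5 N, then opened the gripper and moved clear.

**Last checks:**

| Check | Result |
|---|---|
| Flatness | foot tilted less than 0.002 rad, resting on the base |
| Centring | about 0.4 mm off the dock's centre line |
| Squareness | about 1° from the grip bar, 0° from the foot |
| Leading side | at about dock x = 0.0605 m, where I measured the stop's face; no gap to be seen in the wrist picture |
| Bystanders | the scene and wrist pictures show no sign that any was moved; I did not measure them |

**Less certain:**
- **Force on the stop:** I could not measure this directly. The 15.5 N included friction on the base, which I put at 4 to 7 N, so the stop took roughly 9 to 11 N. The total never read above 16 N.
- **Lean while pushing:** the tool leaned about 1° under the push and straightened when I eased off.

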